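# Make the small squeegee ready over the screen

### The arm

A 6-joint arm with a two-finger parallel gripper is mounted at the origin on the work surface; the furniture and walls round the work are solid. World frame = base frame: x ahead of the robot, y to its left, z up, the work surface at z = 0. Lengths are in m, angles in rad, forces in N, time in s.
With the tool pointing down it reaches from about 0.275 to 0.825 m from the base axis. Payload 4.9 kg.
Tool frame: the origin (TCP) lies midway between the tips of the shut fingers; the grasp point (between the pads) lies 19 mm behind it (grip_point_offset is the distance from the TCP to the grasp point, in m); z points along the fingers, y is the line along which they close (so a half turn about z gives the same grasp; the last joint's range is limited). The gripper opens to 85 mm and grips with 20 to 120 N. Pads are 22 mm wide; open, the fingers measure 114 mm over their backs; the gripper's body (76 mm by 85 mm) begins 54 mm behind the grasp point. The pads swing forward as they close: fully open they stand 13 mm farther back than shut.
Start: joints at [1.185, 0.326, -0.193, 1.052, 0, 1.437], TCP at [0.137, 0.533, 0.231] pointing down, gripper open.
Joint ranges: [-2.65, 2.65], [-0.97, 1.79], [-1.3, 1.35], [-1.93, 2.1], [-1.47, 1.37], [-3.14, 3.14]. Speed limits (rad/s): [2.57, 2.57, 3.14, 3.14, 3.14, 3.14].

### API

Orientations are given as a rotation vector (axis times angle).
In Python, from cell import * gives the robot as it stands. Calls block until the motion is done:
- movep(position, orientation): joint-space move of the TCP to a pose.
- move_l(position, velocity=0.15, rot=None, until_force=None): straight line of the TCP; rot=None keeps the orientation; velocity is the mean speed in m/s. With until_force (N) it stops when the force on the tool has changed by that much, and returns True; else False.
- set_joints(angles): joint-space move.
- let_go() and grab(newtons=None): open the fingers fully, or close them until they stop; newtons is the grip in N (None keeps the last).
- sleep(seconds).
- ik(position, orientation): joint angles nearest the present ones, or None.
- get_state(): the state.
- grab_frame(name): name is "scene" or "top"; returns a dict with "img" (384x512x3 uint8, red, green, blue), "fx", "fy", "cx", "cy" (pixels), "k1" (the pictures are not rectified: a ray, as slopes to the right and down, at radius r is drawn at 1 + k1 r^2 times it, then the intrinsics apply), "cam_to_world" (4x4, takes a point from camera to world coordinates). Camera axes: x right, y down, z forward; pixel columns grow to the right and rows downward; lengths in m; the calibration is good to about 2 mm. A picture is of the moment at which its call begins. There is no depth.
A pose or a line that the arm cannot do raises MotionError and nothing moves.
- sign_off(): hands the job in; it is judged then, once.
Trained networks look in the newest picture that a camera, given by its name, has taken for a name from the list of things; names that differ only in an ending like _2 or _b are one class to them, and where a whole thing is asked for, a point or a joint stands for the part that bears it (a point fixed in the world has none). Each returns a list of dicts, best first, with "score" (0 to 1); they miss things now and then, are a little off and sometimes report something else, mostly with a low value. They report only what shows in the picture. A call takes as long as a camera call. They do not tell look-alikes from the thing itself.
- spot_in(camera, name): "centre" ([column, row] in pixels, amid what is visible of it).
- silhouettes(camera, name): "mask" (384x512 bool, what is visible of it) and "centre" ([column, row] in pixels, amid what is visible of it).
- tip_of(camera, name): "centre" ([column, row] in pixels: a listed point, or the origin of a listed thing).
The state is a dict: "clock": time; "q": joint angles; "joint_velocities": joint speeds; "tau": joint torques, N m; "position": TCP position; "eef_rot": TCP orientation; "contact_force": force on the tool from outside, world axes, zero at the start; "wrist_torque": the same for the moment, N m; "finger_gap": opening from 0.0 (shut) to 1.0 (fully open); "grasp_force": force on a finger pad.
Only numpy, scipy, OpenCV 4.12 (cv2) and the standard library are available. Lean on these libraries where they do the work, as an engineer would, in place of code of your own. Each camera call takes 0.05 s, during which the arm holds its last target. There are 200 camera calls.

### The job

Two squeegees stand blade down in the wooden rack. Draw the shorter one straight up until it is clear of the rack, then hold it ready for a stroke over the middle of the flat metal-framed screen: blade edge downward and parallel to the screen's near edge, about 8 cm above the panel, the wooden handle tipped about 45 degrees from upright towards the near or the far edge (either will do). Finish still holding it there in the air, motionless; do not touch the screen with it, and leave the longer squeegee in the rack and everything else where it is.

Things in the scene. Friction and masses are not known exactly. Their poses are not given: they have to be found in the camera images.
- squeegee_short: shorter squeegee: slab 180 mm long (y), 100 mm handle to blade edge (x, points to the blade: down in the rack), 22 mm thick (z), 0.2-0.35 kg. Wood x -50..18 mm, to 22 mm thick; mid-thickness rubber blade x 16..50 mm, 6 mm thick. Origin at mid length and width on a broad face (z = 0). Faces alike. In the rack: bottom 20, top 120 mm over the table, 2 mm play. Grip across its thickness from above.
- short_grip (a point): point in the shorter squeegee to grip: mid length, mid thickness, 25 mm below the top edge of the wooden handle; axes as the squeegee's (x to the blade, y along the length, z across the thickness).
- short_edge (a point): middle of the shorter squeegee's blade edge, 75 mm from short_grip along the squeegee's x; same axes.
- squeegee_long: the longer squeegee, 262 mm long (its y), 108 mm from handle to blade edge (its x), 19 mm thick (its z), in the other slot of the rack, its handle edge 128 mm above the table. Same axes as the shorter one; origin at mid length and width on one broad face. Not to be moved.
- rack: fixed wooden rack, 180 (x) x 150 (y) mm, origin under its centre on the table. Two notched boards, 12 mm thick, stand at its y = +-55 mm, tops 72 mm above the table. Two slots run along its y at its x = +-45 mm; notches 27 mm wide, bottoms 20 mm above the table. Which slot holds which squeegee varies.
- screen: fixed flat screen with a metal frame, 250 mm (x) x 290 mm (y), lying on the table; origin under its centre on the table. Frame bars 25 mm wide and 22 mm high round a white panel whose top is 5 mm above the table. Its x axis points roughly away from the robot; the near edge is at x = -125 mm, parallel to its y.
- screen_middle (a point): centre of the panel's upper face, 5 mm above the table; axes as the screen's.
- ink_tub: open round ink tub, 130 mm wide, 66 mm tall; origin under its centre. Bystander left of the screen, not to be moved.
- ink_jar: small closed ink jar, 68 mm wide, 63 mm tall; origin under its centre. Bystander beyond the gap between rack and screen, not to be moved.
- brush: flat paint brush, 197 mm long along its y, 26 mm wide, 12 mm high; origin under its middle. Bystander between rack and screen, not to be moved.
- spring_clamp: spring clamp, 111 mm long along its y, 40 mm wide, 24 mm high; origin under its middle. Bystander near the robot, between rack and screen, not to be moved.
- marker: felt marker, 136 mm long along its y, 16 mm thick; origin under its middle. Bystander beyond the rack, not to be moved.
- masking_tape: roll of masking tape, 120 mm wide, 50 mm tall; origin under its centre. Bystander to the left, beyond the screen, not to be moved.
Mind the look-alikes: they are no part of the job. What is shaped like the squeegee_short but yellow is not meant.

How it is judged:
On the way:
1. the shorter squeegee is held clear above the rack, still upright (blade edge over 75 mm above the rack's foot, within 17 degrees of upright) (z of short_edge in the frame of rack above 0.075 m and angle between the x axis of squeegee_short and the z axis of rack, either way round below 0.3 rad and horizontal distance between short_edge and rack below 0.16 m and contact force between the fingers and squeegee_short above 1 N), for 0.1 s.
At the end, for the whole second after the job is handed in: Short squeegee gripped, still, carried by nothing else: blade edge down, its middle 50-120 mm above the panel and within 50 mm sideways of its centre; tipped 30-60 deg from upright to the near or far side, edge parallel to the near edge within 11 deg. The longer one stands in the rack (contact force between the fingers and squeegee_short above 1 N and z of short_edge in the frame of screen_middle between 0.05 and 0.12 m and horizontal distance between short_edge and screen_middle below 0.05 m and angle between the x axis of squeegee_short and the z axis of screen, either way round between 0.52 and 1.05 rad and angle between the y axis of squeegee_short and the y axis of screen, either way round below 0.2 rad and z of short_grip in the frame of screen_middle above 0.08 m and x of screen_middle in the frame of squeegee_short above 0.03 m and linear speed of squeegee_short below 0.03 m/s and angular speed of squeegee_short below 0.15 rad/s and contact force between squeegee_short and rack below 0.1 N and contact force between squeegee_short and screen below 0.1 N and contact force between squeegee_short and squeegee_long below 0.1 N and z of squeegee_long in the frame of rack below 0.085 m); the arm keeps its last pose, push and grip.
It fails at once if the squeegee touches the screen (contact force between squeegee_short and screen above 1.5 N).
It fails at once if the longer squeegee is moved more than 25 mm (distance of squeegee_long from where it was at the start of the episode above 0.025 m).
It fails at once if a bystander (tub, jar, brush, clamp, marker, tape) is moved more than 25 mm (distance of any of ink_tub, ink_jar, brush, spring_clamp, marker, masking_tape from where it was at the start of the episode above 0.025 m).
It also fails if it takes over 35 s, if anything falls off the work surface, if the arm or the gripper's body presses on something with over 40 N, if the wrist force passes 120 N, or if a joint passes its speed limit or range.

## Working session

There is one attempt and no reset: what is moved stays moved. The work goes in short steps, each a Python script; the robot and the scene stay as the last script left them, time stands still between calls to the robot, and variables do not carry over. Pictures are saved under pics/ and viewed, at most 10 in all, crops included, and the job is handed in when it is done.

```bash
mkdir -p pics
cat > h.py <<'E'
from cell import *
import numpy as np, cv2
from scipy.spatial.transform import Rotation as R
def ray(f,px):
    u=(px[0]-f["cx"])/f["fx"]; v=(px[1]-f["cy"])/f["fy"]
    d=np.array([[[px[0],px[1]]]],float)
    K=np.array([[f["fx"],0,f["cx"]],[0,f["fy"],f["cy"]],[0,0,1]])
    n=cv2.undistortPoints(d,K,np.array([f["k1"],0,0,0.]))[0,0]
    T=np.array(f["cam_to_world"]); return T[:3,3],T[:3,:3]@[n[0],n[1],1]
def at_z(f,px,z):
    o,d=ray(f,px); return o+d*(z-o[2])/d[2]
def proj(f,P):
    T=np.linalg.inv(np.array(f["cam_to_world"]))
    K=np.array([[f["fx"],0,f["cx"]],[0,f["fy"],f["cy"]],[0,0,1]])
    return cv2.projectPoints(np.atleast_2d(P).astype(float),cv2.Rodrigues(T[:3,:3])[0],T[:3,3],K,np.array([f["k1"],0,0,0.]))[0][:,0]
E
python3 - <<'E'
from h import *
for c in("scene","top"):
    f=grab_frame(c); cv2.imwrite(f"pics/{c}0.png",cv2.resize(f["img"][:,:,::-1],(800,600)))
    print(c,np.round(f["cam_to_world"],3).tolist(),f["fx"],f["k1"])
    for n in("squeegee_short","squeegee_long","rack","screen","ink_tub","ink_jar","brush","spring_clamp","marker","masking_tape"):
        z={"squeegee_short":.12,"squeegee_long":.128,"rack":.07,"screen":.01}.get(n,.03)
        print(n,[(round(s["score"],2),np.round(s["centre"]).tolist(),np.round(at_z(f,s["centre"],z)[:2],3).tolist()) for s in spot_in(c,n)[:3]])
    for n in("short_grip","screen_middle","screen","rack"):
        print("tip",n,[(round(s["score"],2),np.round(s["centre"],1).tolist(),np.round(at_z(f,s["centre"],{"short_grip":.095,"screen_middle":.005}.get(n,0))[:2],3).tolist()) for s in tip_of(c,n)[:3]])
E
```

```text
scene [[0.587, -0.512, 0.627, -0.454], [-0.809, -0.357, 0.467, -0.658], [-0.016, -0.781, -0.624, 1.05], [0.0, 0.0, 0.0, 1.0]] 408.94012141368347 -0.08701652366422633
squeegee_short [(0.82, [318.0, 228.0], [0.435, -0.247]), (0.73, [334.0, 244.0], [0.4, -0.323]), (0.65, [291.0, 281.0], [0.201, -0.289])]
squeegee_long [(0.76, [352.0, 240.0], [0.443, -0.364])]
rack [(0.7, [336.0, 246.0], [0.441, -0.312]), (0.39, [156.0, 176.0], [0.371, 0.461])]
screen [(0.79, [235.0, 193.0], [0.527, 0.179])]
ink_tub [(0.84, [156.0, 176.0], [0.407, 0.507]), (0.39, [317.0, 230.0], [0.509, -0.21])]
ink_jar [(0.83, [318.0, 184.0], [0.747, -0.08])]
brush [(0.51, [316.0, 212.0], [0.594, -0.157]), (0.39, [234.0, 192.0], [0.507, 0.168])]
spring_clamp [(0.51, [260.0, 245.0], [0.333, -0.084])]
marker []
masking_tape [(0.58, [199.0, 154.0], [0.634, 0.469]), (0.26, [309.0, 212.0], [0.579, -0.134])]
tip short_grip [(0.78, [322.6, 226.6], [0.474, -0.244]), (0.72, [292.6, 275.9], [0.237, -0.273])]
tip screen_middle [(0.86, [232.1, 193.1], [0.524, 0.191]), (0.38, [263.2, 246.6], [0.354, -0.084])]
tip screen [(0.73, [234
[... 388 characters left out ...]
203.0], [0.479, -0.326])]
squeegee_long [(0.96, [384.0, 203.0], [0.479, -0.334])]
rack [(0.6, [359.0, 207.0], [0.471, -0.27])]
screen [(0.81, [220.0, 195.0], [0.521, 0.184])]
ink_tub [(0.77, [118.0, 231.0], [0.401, 0.523])]
ink_jar [(0.78, [293.0, 127.0], [0.755, -0.069])]
brush []
spring_clamp [(0.79, [295.0, 241.0], [0.365, -0.066])]
marker []
masking_tape [(0.7, [138.0, 166.0], [0.623, 0.464])]
tip short_grip [(0.96, [355.8, 280.3], [0.241, -0.244]), (0.9, [353.4, 207.9], [0.466, -0.246])]
tip screen_middle [(0.81, [222.8, 196.3], [0.518, 0.176])]
tip screen [(0.81, [222.9, 193.8], [0.528, 0.176]), (0.68, [303.2, 170.6], [0.606, -0.102])]
tip rack [(0.63, [357.9, 205.8], [0.481, -0.288])]
```

View pics/scene0.png

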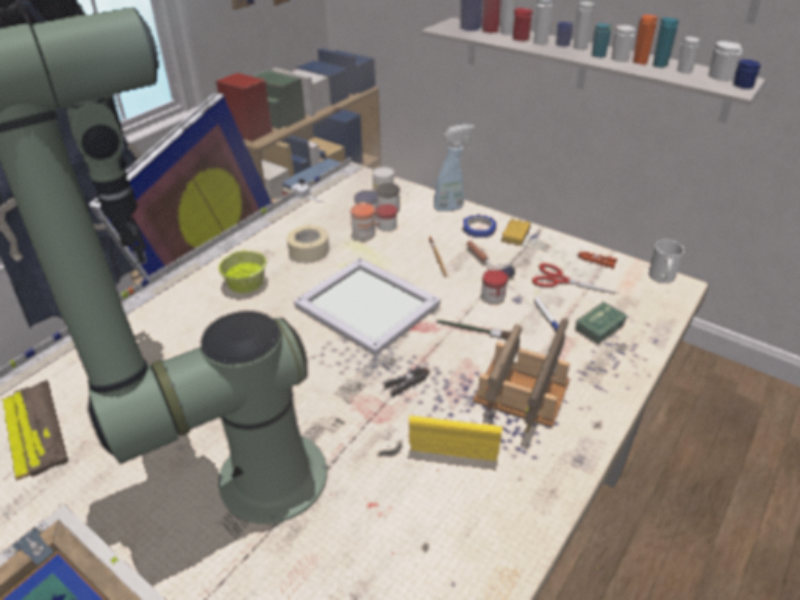

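View pics/top0.png

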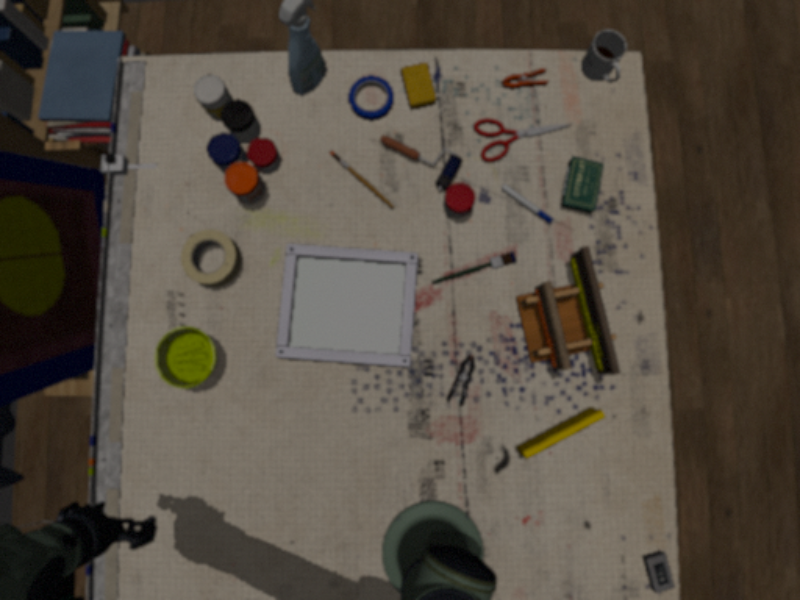

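The scene view shows the rack at the right and the yellow look-alike in front of it at about (455,440) px of 800. In the top view the short squeegee is in the rack's left slot, (540,285) to (565,368). The long one is in the right slot, (575,250) to (612,372), and the screen is at about (348,305).

```bash
cat > fit.py <<'E'
from h import *
from scipy.optimize import minimize
def hull(f,x,y,a,L,t,z0,z1):
    c,s=np.cos(a),np.sin(a)
    P=[(x+c*u-s*v,y+s*u+c*v,z) for u in(-t/2,t/2) for v in(-L/2,L/2) for z in(z0,z1)]
    m=np.zeros((384*8,512*8),np.uint8)
    h=cv2.convexHull((proj(f,P)*8+4).astype(np.int32)); cv2.fillConvexPoly(m,h,1)
    return cv2.resize(m.astype(np.float32),(512,384),interpolation=cv2.INTER_AREA)
def fit(views,p0,L,t,z0,z1):
    def cost(p):
        c=0
        for f,m in views:
            h=hull(f,p[0],p[1],p[2],L,t,z0,z1); c+=1-np.minimum(h,m).sum()/np.maximum(h,m).sum()
        return c
    s=np.array([p0]+[np.add(p0,d) for d in((.015,0,0),(0,.015,0),(0,0,.15))])
    r=minimize(cost,p0,method="Nelder-Mead",options=dict(initial_simplex=s,xatol=1e-4,fatol=1e-4)); return r.x,r.fun
def pick(c,n,xy,f,z):
    L=[(np.hypot(*(at_z(f,s["centre"],z)[:2]-xy)),i,s["mask"]) for i,s in enumerate(silhouettes(c,n))]
    print(c,n,[(round(l[0],3),int(l[2].sum())) for l in L]); return min(L,key=lambda l:l[0])[2].astype(np.float32)
E
python3 - <<'E'
from fit import *
ft=grab_frame("top"); fs=grab_frame("scene")
ms=pick("top","squeegee_short",np.array([.467,-.243]),ft,.11)
ml=pick("top","squeegee_long",np.array([.479,-.334]),ft,.12)
mc=pick("top","screen",np.array([.52,.18]),ft,.01)
mc2=pick("scene","screen",np.array([.52,.18]),fs,.01)
ml2=pick("scene","squeegee_long",np.array([.46,-.35]),fs,.1)
rs=fit([(ft,ms)],[.467,-.243,.2],.18,.022,.06,.12); print("short",rs)
rl=fit([(ft,ml)],[.479,-.334,.2],.262,.019,.06,.128); print("long",rl)
print("long2",fit([(ft,ml),(fs,ml2)],rl[0],.262,.019,.02,.128))
rc=fit([(ft,mc)],[.52,.18,0.],.29,.25,0,.022); print("screen",rc)
print("screen2",fit([(ft,mc),(fs,mc2)],[.52,.18,0.],.29,.25,0,.022))
im=ft["img"][:,:,::-1].copy(); im=cv2.resize(im[150:260,310:420],None,fx=5,fy=5,interpolation=cv2.INTER_CUBIC)
for r,L,t,z in((rs[0],.18,.022,.12),(rl[0],.262,.019,.128)):
    c,s=np.cos(r[2]),np.sin(r[2])
    q=proj(ft,[(r[0]+c*u-s*v,r[1]+s*u+c*v,z) for u,v in((-t/2,-L/2),(t/2,-L/2),(t/2,L/2),(-t/2,L/2))])
    cv2.polylines(im,[((q-[310,150]+.5)*5).astype(int)],1,(255,255,0),1)
cv2.imwrite("pics/fit1.png",im)
E
```

```text
top squeegee_short [(np.float64(0.202), 624), (np.float64(0.003), 724), (np.float64(0.18), 259)]
top squeegee_long [(np.float64(0.011), 1261)]
top screen [(np.float64(0.005), 6359)]
scene screen [(np.float64(0.008), 3213)]
scene squeegee_long [(np.float64(0.005), 451)]
short (array([ 0.46548925, -0.24638339, -1.40272859]), np.float64(0.08303534984588623))
long (array([ 0.49393396, -0.33142469, -1.37302233]), np.float64(0.12191802263259888))
long2 (array([ 0.49463405, -0.33646653, -1.3469224 ]), np.float64(0.4659854769706726))
screen (array([ 0.52429589,  0.17785324, -0.07700183]), np.float64(0.021489381790161133))
screen2 (array([ 0.52443508,  0.17905032, -0.07564774]), np.float64(0.049565672874450684))
```

View pics/fit1.png

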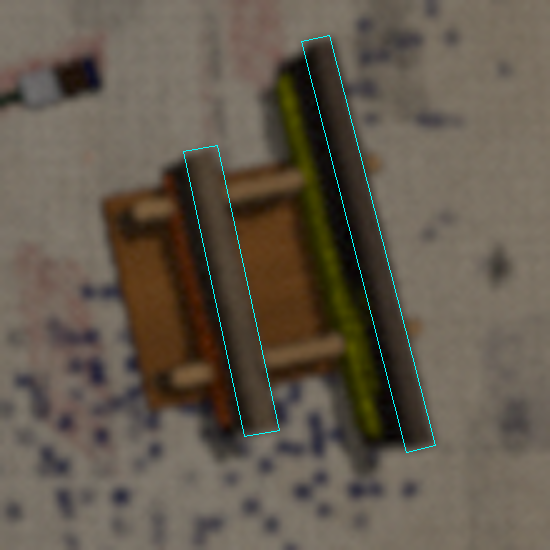

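The fitted boxes lie well on both handles: the short one's top runs (200,150) to (262,433), and the long one's (316,40) to (421,448). Next I check reachability for the grasp and finish variants.

```bash
cat > plan.py <<'E'
from h import *
a=-1.39; C=np.array([.4655,-.2464]); S=np.array([.5244,.1785]); ys=np.array([.076,.997,0])
def rot(x,z):
    x=np.array(x,float);x/=np.linalg.norm(x);z=np.array(z,float);z/=np.linalg.norm(z)
    return R.from_matrix(np.c_[x,np.cross(z,x),z]).as_rotvec()
def grasp(s): return rot(s*np.array([-np.sin(a),np.cos(a),0]),[0,0,-1])
xs=np.array([.997,-.076,0])
def final(s,t,h=.085):  # t=+1 blade ahead (handle near)
    z=(t*xs+[0,0,-1])/np.sqrt(2)
    return np.r_[S,h]-(.075-.019)*z, rot(s*ys,z)
E
python3 - <<'E'
from plan import *
r=lambda q:None if q is None else np.round(q,2).tolist()
for s in(1,-1):
    print("g",s,r(ik([*C,.27],grasp(s))),r(ik([*C,.076],grasp(s))))
    for t in(1,-1):
        p,o=final(s,t); print("f",s,t,np.round(p,3),r(ik(p,o)),r(ik(p+[0,0,.1],o)))
E
```

```text
g 1 [-0.63, 0.26, -0.18, 1.13, 0.0, 2.33] [-0.63, 0.44, -0.46, 0.67, 0.0, 2.33]
f 1 1 [0.485 0.182 0.125] [0.41, 0.21, -1.18, -0.54, -0.34, 1.93] [0.41, -0.07, -1.03, -0.12, -0.34, 1.93]
f 1 -1 [0.564 0.175 0.125] [0.11, 1.18, 0.83, 1.99, 0.13, 1.7] None
g -1 [-0.63, 0.26, -0.18, 1.13, 0.0, -0.81] [-0.63, 0.44, -0.46, 0.67, 0.0, -0.81]
f -1 1 [0.485 0.182 0.125] [0.41, 0.21, -1.18, -0.54, -0.34, -1.21] [0.41, -0.07, -1.03, -0.12, -0.34, -1.21]
f -1 -1 [0.564 0.175 0.125] [0.11, 1.18, 0.83, 1.99, 0.13, -1.44] None
```

Run:
```python
from plan import *
movep([*C,.27],grasp(1))
move_l([*C,.17],.15)
f=grab_frame("top"); im=f["img"][130:270,290:440,::-1]
cv2.imwrite("pics/app.png",cv2.resize(im,None,fx=4,fy=4,interpolation=cv2.INTER_CUBIC))
s=get_state(); print(s["clock"],s["position"],s["finger_gap"],s["contact_force"])
```

```text
5.6917 [ 0.46623248 -0.24680268  0.17106403] 1.0044046271433924 [0.25145091 0.03251583 0.28181165]
```

View pics/app.png

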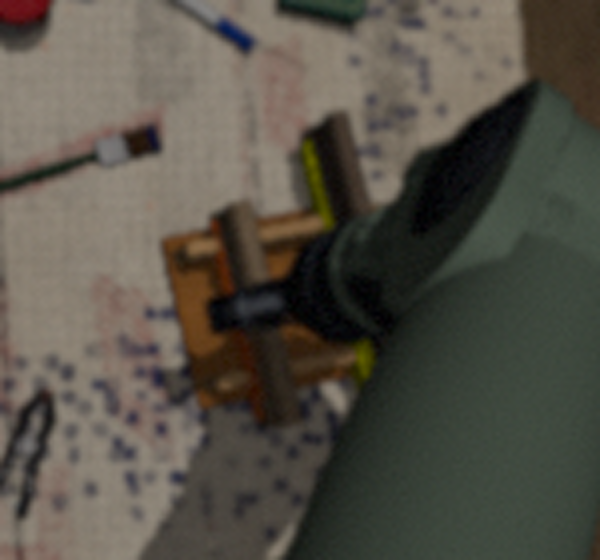

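The open fingers straddle the short handle at about (255,300), near mid-length and square to it. I'll go down, grip and lift.

Run:
```python
from plan import *
print(move_l([*C,.076],.08,until_force=8)); s=get_state(); print(s["position"],s["contact_force"])
if s["position"][2]<.082:
    grab(60); s=get_state(); print(s["finger_gap"],s["grasp_force"],s["contact_force"])
    p=s["position"]
    move_l([p[0],p[1],.19],.08); sleep(.3); s=get_state(); print(s["clock"],s["position"],s["finger_gap"],s["grasp_force"],s["contact_force"],s["wrist_torque"])
    for c in("top","scene"):
        f=grab_frame(c); o=(290,130) if c=="top" else (260,150)
        im=f["img"][o[1]:o[1]+140,o[0]:o[0]+150,::-1]
        cv2.imwrite(f"pics/lift_{c}.png",cv2.resize(im,None,fx=4,fy=4,interpolation=cv2.INTER_CUBIC))
```

```text
False
[ 0.46589141 -0.24667907  0.07651212] [ 0.39115431 -0.02674257 -0.48686266]
0.23783092579517526 58.2359486373025 [ 0.42423276 -0.92227053  3.21914481]
9.5083 [ 0.46558233 -0.24667572  0.18980724] 0.23549963825702766 58.19420596410055 [ 1.41487058  0.64086781 -1.66765917] [ 0.00312518 -0.03165195  0.02195587]
```

View pics/lift_scene.png

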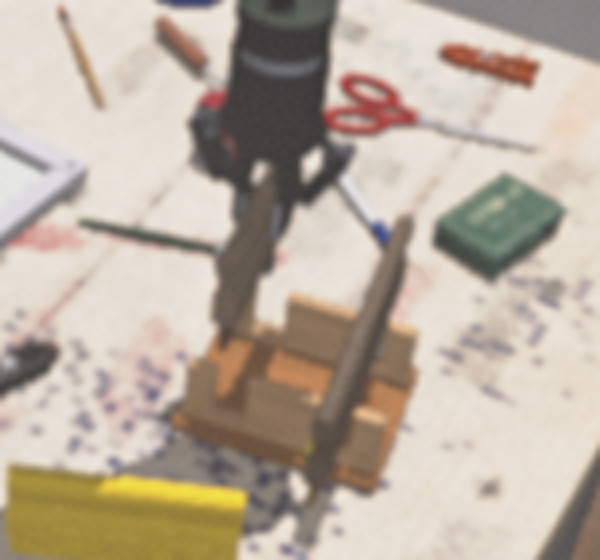

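The squeegee (245,260) is held upright clear of the rack, and the long one stands in its slot. Next I carry it to the screen.

Run:
```python
from plan import *
p=get_state()["position"]; move_l([p[0],p[1],.27],.12)
P,o=final(1,1)
movep(P+[0,0,.1],o); move_l(P,.08); sleep(.5)
s=get_state(); print(s["clock"],np.array(s["position"])-P,s["finger_gap"],s["grasp_force"],s["contact_force"])
print("rot err",(R.from_rotvec(o).inv()*R.from_rotvec(s["eef_rot"])).magnitude())
for c in("top","scene"):
    f=grab_frame(c); o2=(150,120) if c=="top" else (160,110)
    q=proj(f,[[*(S-k*ys[:2]*.09),.085] for k in(-1,0,1)]); im=f["img"][:,:,::-1]
    im=cv2.resize(im[o2[1]:o2[1]+140,o2[0]:o2[0]+150],None,fx=4,fy=4,interpolation=cv2.INTER_CUBIC)
    for a_ in q: cv2.circle(im,tuple(((a_-o2+.5)*4).astype(int).tolist()),3,(0,0,255),1)
    cv2.imwrite(f"pics/fin_{c}.png",im)
    print([(round(d["score"],2),np.round(d["centre"],1).tolist()) for d in tip_of(c,"short_edge")[:2]],q[1])
```

```text
13.9167 [-1.29972814e-05  4.07480455e-05  7.25772940e-05] 0.2344467370973063 58.305841103283456 [-0.26816981  0.63569594 -1.73950183]
rot err 0.0001380553180352838
[(0.95, [220.7, 191.1]), (0.78, [351.5, 273.5])] [219.61282964 191.53235765]
[(0.77, [290.9, 291.9])] [233.55612832 178.34419735]
```

View pics/fin_top.png

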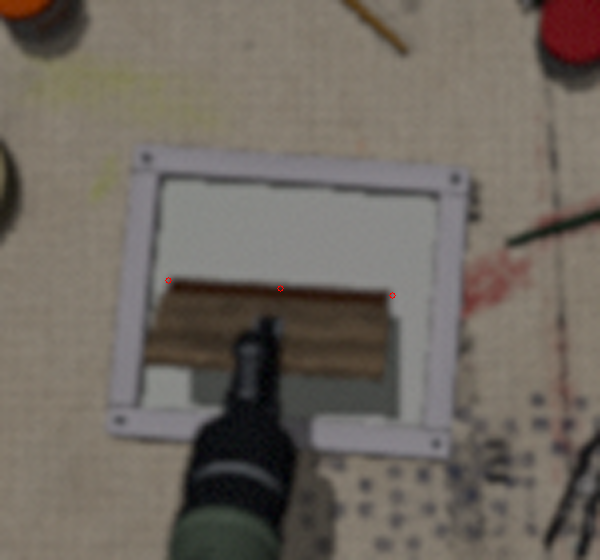

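View pics/fin_scene.png

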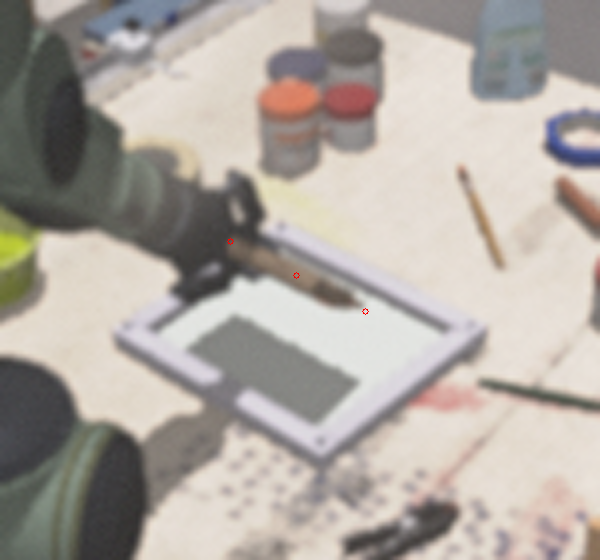

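Both views show the blade edge on the predicted points. In the top view that is (168,280) to (392,295), parallel to the frame, over the panel middle and clear of the screen. Handing in.

```bash
python3 -c "
from cell import *
print(sign_off())"
```

```text
the job is handed in; nothing more can be done
None
```

I handed the job in: the shorter squeegee is held still, blade edge down, about 8 cm above the middle of the screen, with the handle tipped 45° towards the near edge; in the pictures nothing else looks moved, and the judge's verdict was not shown.

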